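Find the socket that fits the banding wheel's nut

ROBOT

A 6-joint arm with a two-finger parallel gripper is mounted at the origin on the work surface. World frame = base frame: x ahead of the robot, y to its left, z up, the work surface at z = 0. Lengths are in mm, angles in degrees, forces in N, time in s.
With the tool pointing down it reaches from about 300 to 850 mm from the base axis. Payload 4.2 kg.
Tool frame: the origin (TCP) lies midway between the tips of the shut fingers; the grasp point (between the pads) lies 19 mm behind it; z points along the fingers, y is the line along which they close (so a half turn about z gives the same grasp; the last joint's range is limited). The gripper opens to 91 mm and grips with 3 to 60 N. Pads are 32 mm wide; open, the fingers measure 118 mm over their backs; the gripper's body (76 mm by 178 mm) begins 60 mm behind the grasp point.
Start: joints at [64.057, 18.312, 89.639, -0, 72.044, -1.146], TCP at [241.168, 521.999, 191.076] pointing down, gripper open.
Joint ranges: [-177.97, 177.97], [-48.28, 115.42], [12.27, 149.76], [-77.06, 257.06], [2.81, 150.46], [-146.56, 146.56]. Speed limits (degrees/s): [147.25, 147.25, 180, 180, 180, 180].

INTERFACE

Orientations are given as [roll, pitch, yaw] about the fixed x, y, z axes, in that order (R = Rz(yaw) Ry(pitch) Rx(roll)).
In Python, from workcell import env gives the robot as it stands.
- The arm moves only by the tool jog_arm, never from a script. Its argument "steps" is one flat list of numbers, 5 for each row, row after row: the closure, from 0 (fully open) to 1 (shut), then the shift along the tool's x, y, z in cm, then the turn about the tool's z in degrees. A call has 1 to 20 rows; each row is the pose to reach, as a shift and turn from the pose commanded when the call began, along the tool's axes at that moment; what a row does not reach only later rows make up. A row lasts 1/10 s, in which the tool goes at most 50 mm and 8.59 degrees, less where a joint would pass 70% of its speed; a pose out of reach is approached as far as the arm can. A call with a gripper value outside its range is refused whole. The fingers move at their own pace and stop on an object; "force" is the grip in N (left out, the last holds). Time passes only in rows, so rows that repeat a pose let the fingers close. It gives the time, the measured TCP pose, the force and the opening at its end, in the units of the state.
- env.state(): the state, without advancing time (a new reading comes with each control period).
- env.grab_frame(name): name is "side" or "top" or "wrist"; returns the picture (384x512x3 uint8, red, green, blue); there is no depth.
- env.camera_params(name): a dict with "fx", "fy", "cx", "cy" (pixels), "R" (3x3) and "t" (3): a world point X has camera coordinates R X + t. Camera axes: x right, y down, z forward; pixel columns grow to the right and rows downward; lengths in mm; the calibration is good to about 2 mm. A picture is of the moment at which its call begins: read the wrist's pose just before it. camera_params takes no time and is no camera call; for the wrist camera it gives the pose at the moment of the call.
- env.job_done(): hands the job in, once; it reports no verdict.
The state is a dict: "time_s": time; "qpos": joint angles; "qvel": joint speeds; "effort": joint torques, N m; "ee_pos": TCP position; "ee_rot": TCP orientation; "force": force on the tool from outside, world axes, zero at the start; "torque": the same for the moment, N m; "gripper_width": finger opening in mm.
Only numpy, scipy, OpenCV 4.12 (cv2) and the standard library are available. Lean on these libraries where they do the work, as an engineer would, in place of code of your own. Each camera call takes 0.05 s, during which the arm holds its last target. There are 200 camera calls.

TASK

The cap nut in the middle of the banding wheel needs a socket: try the three steel sockets on it until you find the one that slides fully down, and finish with that one seated on the nut, rim on the disc, upright and still gripped in the robot's fingers. Stand every socket that does not fit upright on the bench top again, and leave the brush, pots and other things on the bench where they are.

Things in the scene. Friction and masses are not known exactly. Their poses are not given: they have to be found in the camera images.
- banding_wheel: a fixed cast-metal banding wheel (it does not turn or slide): grey foot, and a dark steel disc 180 mm in diameter and 12 mm thick whose top lies 60 mm above the bench. Origin: centre of its underside; z up; yaw turns the nut with it.
- nut (a point): the centre of the hex cap nut's underside, on the disc's top, 60 mm above the bench; z up. The plain steel nut is fixed, 26 mm across flats (30 mm over the corners) and 18 mm high, with a round tapering dome on it up to 24 mm. At yaw 0 two of its flats face +-x, so it looks the same every 60 degrees. A fully seated socket has its origin at this point.
- socket_1: steel socket standing bore down, alike outside to the other two: hexagonal barrel 40 mm across flats (46 over corners) up to 34 mm, round shoulder 46 mm across up to 46 mm, then a fixed square drive adapter 22 x 22 mm up to 76 mm, the place to grip. Origin: centre of the underside, z up. At yaw 0 two bore flats face +-x, the square's flats +-x and +-y. 0.2 to 0.4 kg.
- socket_2: second steel socket, same outside, origin and axes as socket_1. Of the three sockets one, not told which, has a hex bore 28.5 mm across flats and slides over the nut until its rim rests on the disc; the others have bores of 22.5 and 20 mm, stop on the nut's dome and stay at least 15 mm too high.
- socket_3: third steel socket, same outside, origin and axes as socket_1. In all three the hex bore opens at the underside and is 34 mm deep.
- brush: a flat brush 170 mm long, lying; a bystander, origin at the underside of the tool, which lies along its x.
- glaze_jar: a closed jar, 60 mm diameter, 85 mm high; a bystander, origin at the centre of its underside.
- clay_bowl: a bowl, 110 mm diameter, 60 mm high; a bystander, origin at the centre of its underside.
- screwdriver: a screwdriver 180 mm long, lying; a bystander, origin at the underside of the tool, which lies along its x.
- mug: a white mug, 76 mm diameter, 85 mm high; a bystander, origin at the centre of its underside.
- test_tile: a glazed tile 70 x 70 x 8 mm, lying flat; a bystander, origin at the centre of its underside.
- wood_rib: a wooden shaping rib 65 x 30 x 8 mm, lying flat; a bystander, origin at the centre of its underside.
Things that resemble listed ones, but are neither listed nor needed, are in the scene too. Leave any green look-alike of the socket_3 alone. What is shaped like the socket_2 but pink is not meant.

How it is judged (in metres and radians):
On the way:
1. a socket is held over the nut (((horizontal distance between socket_1 and nut below 0.03 m and z of socket_1 in the frame of nut above 0.012 m and contact force between the fingers and socket_1 above 1 N) or (horizontal distance between socket_2 and nut below 0.03 m and z of socket_2 in the frame of nut above 0.012 m and contact force between the fingers and socket_2 above 1 N) or (horizontal distance between socket_3 and nut below 0.03 m and z of socket_3 in the frame of nut above 0.012 m and contact force between the fingers and socket_3 above 1 N))), for 0.1 s.
At the end, for the whole second after the job is handed in: One socket sits fully on the nut (within 3 mm of its axis, its rim within 4 mm of the disc's top, upright within 0.06 rad) and is still gripped by the fingers with more than 2 N; the other two stand upright (within 0.1 rad) on the bench top, at rest and not touched (((horizontal distance between socket_1 and nut below 0.003 m and z of socket_1 in the frame of nut between -0.004 and 0.004 m and angle between socket_1's own z axis and vertical below 0.06 rad and contact force between the fingers and socket_1 above 2 N and linear speed of each of socket_1, socket_2, socket_3 below 0.02 m/s and angle between each of socket_2, socket_3's own z axis and vertical below 0.1 rad and height (world z) of each of socket_2, socket_3 below 0.006 m and contact force between the fingers and socket_2 below 0.2 N and contact force between the fingers and socket_3 below 0.2 N) or (horizontal distance between socket_2 and nut below 0.003 m and z of socket_2 in the frame of nut between -0.004 and 0.004 m and angle between socket_2's own z axis and vertical below 0.06 rad and contact force between the fingers and socket_2 above 2 N and linear speed of each of socket_2, socket_1, socket_3 below 0.02 m/s and angle between each of socket_1, socket_3's own z axis and vertical below 0.1 rad and height (world z) of each of socket_1, socket_3 below 0.006 m and contact force between the fingers and socket_1 below 0.2 N and contact force between the fingers and socket_3 below 0.2 N) or (horizontal distance between socket_3 and nut below 0.003 m and z of socket_3 in the frame of nut between -0.004 and 0.004 m and angle between socket_3's own z axis and vertical below 0.06 rad and contact force between the fingers and socket_3 above 2 N and linear speed of each of socket_3, socket_1, socket_2 below 0.02 m/s and angle between each of socket_1, socket_2's own z axis and vertical below 0.1 rad and height (world z) of each of socket_1, socket_2 below 0.006 m and contact force between the fingers and socket_1 below 0.2 N and contact force between the fingers and socket_2 below 0.2 N))); the arm keeps its last pose, push and grip.
It fails at once if a bystander (brush, jar, bowl, screwdriver, mug, tile or rib) is shifted more than 30 mm (distance of any of brush, glaze_jar, clay_bowl, screwdriver, mug, test_tile, wood_rib from where it was at the start of the episode above 0.03 m).
It also fails if it takes over 72 s, if anything falls off the work surface, if the arm or the gripper's body presses on something with over 40 N, if the wrist force passes 120 N, or if a joint passes its speed limit or range.

## Working session

There is one attempt and no reset: what is moved stays moved. The work goes in short steps, Python scripts to look and compute and a tool call to move; the robot and the scene stay as the last step left them, time stands still between calls to the robot, and variables do not carry over. Pictures are saved under pics/ and viewed, on a budget of 10 in all, crops included, one or two more only if the job needs it, and the job is handed in when it is done.

Besides the shell and the picture viewer there is one more tool, called by a JSON object that holds its "op" and its "data". jog_arm: Moves the arm, as the interface text tells. Its arguments: {"type":"object","properties":{"steps":{"type":"array","items":{"type":"number"}},"force":{"type":"number"}},"required":["steps"]}

```bash
mkdir -p pics; python3 - <<'E'
from workcell import env
import cv2,json
for n in("top","side"):
    f=env.grab_frame(n); cv2.imwrite(f"pics/{n}0.png",f[:,:,::-1])
    p=env.camera_params(n); print(n,{k:(v.tolist() if hasattr(v,'tolist') else v) for k,v in p.items()})
a=cv2.imread("pics/top0.png")
cv2.imwrite("pics/top0b.png",cv2.resize(a,(800,600),interpolation=cv2.INTER_CUBIC))
print(env.state())
E
```

```text
top {'fx': 499.47617186512497, 'fy': 499.47617186512497, 'cx': 262.53583004706263, 'cy': 190.673244925269, 'R': [[-0.020350649437636554, -0.9997704262080435, -0.0067041738681094315], [-0.9950343519242635, 0.020906788713883854, -0.09731158551957932], [0.09742940807645196, 0.004690529336912284, -0.9952313848429479]], 't': [29.686182561840145, 586.4119381531868, 1400.1254206677963]}
side {'fx': 428.81489827268456, 'fy': 428.81489827268456, 'cx': 257.9100429774213, 'cy': 194.78632263909208, 'R': [[0.9435565557223445, -0.3308279193660923, 0.015934676692304105], [-0.23404614008728117, -0.700021245811918, -0.6746796719348932], [0.23435748433457532, 0.6328689778933966, -0.7379386331914982]], 't': [-530.0025743094533, 221.5942648235531, 1048.3399645245456]}
{'time_s': 0.1, 'qpos': array([ 6.40564083e+01,  1.83465418e+01,  8.96983501e+01, -1.45099335e-03,
        7.20442420e+01, -1.14617473e+00]), 'qvel': array([ 0.02094166, -0.06572386, -0.11557984,  0.01963665,  0.0120493 ,
       -0.00362247]), 'effort': array([-8.03331259e-04, -4.13334167e+01, -2.32511348e+01,  7.27973180e-02,
        4.22607525e-02, -5.47906654e-05]), 'ee_pos': array([240.95987748, 521.54473884, 190.32600696]), 'ee_rot': array([-1.79910856e+02, -4.03613127e-04,  1.55203031e+02]), 'force': array([-0.67582004, -0.27912743,  0.28860448]), 'torque': array([0.02833987, 0.00511958, 0.01080265]), 'gripper_width': 91.18962354879285}
```

View pics/top0b.png

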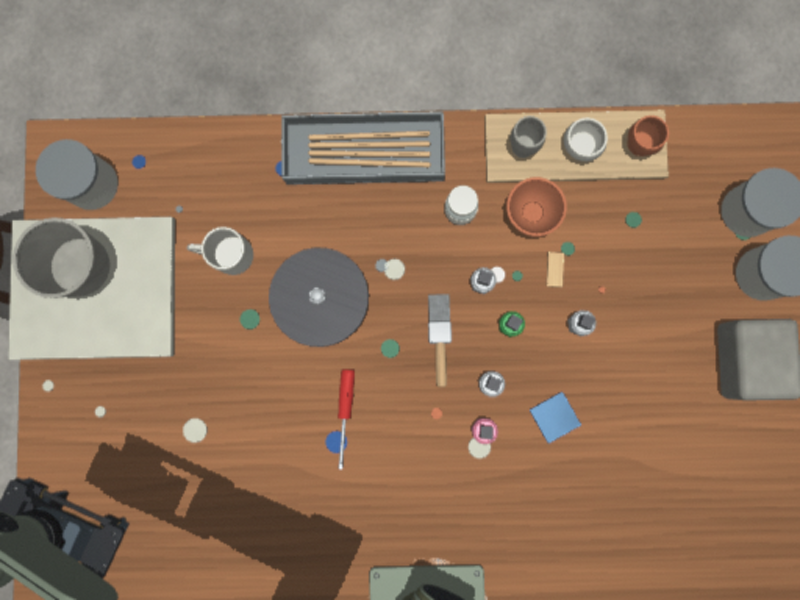

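View pics/side0.png

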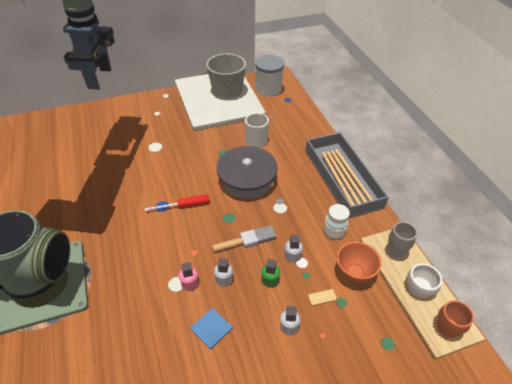

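Top view (800-px scale): steel sockets are at (483,280), (583,322) and (491,383). The green one at (512,323) and the pink one at (485,431) are look-alikes and stay put. The nut is at (317,296). Next I measure these and make one enlarged crop to confirm.

```bash
cat > h.py <<'E'
import numpy as np,cv2
from workcell import env
def ray(p,u,v,z):
    R=np.array(p["R"]);t=np.array(p["t"]);c=-R.T@t
    d=R.T@np.array([(u-p["cx"])/p["fx"],(v-p["cy"])/p["fy"],1.]);return (c+d*(z-c[2])/d[2])
def proj(p,X):
    q=np.array(p["R"])@np.array(X,float)+np.array(p["t"]);return p["fx"]*q[0]/q[2]+p["cx"],p["fy"]*q[1]/q[2]+p["cy"]
def big(m,seed=None):
    cs=cv2.findContours(m.astype(np.uint8),cv2.RETR_EXTERNAL,cv2.CHAIN_APPROX_NONE)[0]
    return sorted(cs,key=cv2.contourArea,reverse=True)
E
python3 - <<'E'
from h import *
a=cv2.imread("pics/top0.png");p=env.camera_params("top");S=6
for n,(x,y) in dict(A=(483,280),B=(583,322),C=(491,383),green=(512,323),pink=(485,431)).items():
    u,v=x/1.5625,y/1.5625; u0,v0=int(u)-9,int(v)-9
    r=cv2.resize(a[v0:v0+18,u0:u0+18],None,fx=S,fy=S,interpolation=cv2.INTER_CUBIC)
    g=r.max(2); m=(g<105)
    for c in big(m)[:1]:
        (cx,cy),wh,an=cv2.minAreaRect(c)
        q=cv2.boxPoints(((cx,cy),wh,an))
        W=np.array([ray(p,(k[0]+.5)/S-.5+u0,(k[1]+.5)/S-.5+v0,76) for k in q])
        e=W[1]-W[0];e2=W[2]-W[1]
        print(n,W.mean(0).round(1),np.linalg.norm(e).round(1),np.linalg.norm(e2).round(1),"yaw",np.degrees(np.arctan2(e[1],e[0])).round(1)%90)
# disc
m=((a.max(2)<85)); m[:, :160]=0;m[:,250:]=0;m[:140]=0;m[235:]=0
c=big(cv2.morphologyEx(m.astype(np.uint8),cv2.MORPH_OPEN,np.ones((3,3))))[0];(x,y),r=cv2.minEnclosingCircle(c);print("disc",x,y,r)
mo=cv2.moments(c);print(ray(p,mo['m10']/mo['m00'],mo['m01']/mo['m00'],60),ray(p,x,y,60))
n=a[180:200,193:213].max(2)>110
M=cv2.moments(n.astype(np.uint8),True);print("nut",ray(p,193+M['m10']/M['m00'],180+M['m01']/M['m00'],76),M['m00'])
c1=a[170:285,160:400];cv2.imwrite("pics/c1.png",cv2.resize(c1,(792,380),interpolation=cv2.INTER_CUBIC))
E
```

```text
A [ 607.8 -111.    76. ] 5.9 19.4 yaw 73.2
B [ 532.2 -284.1   76. ] 17.5 27.8 yaw 23.099999999999994
C [ 444.1 -103.6   76. ] 22.2 5.9 yaw 48.0
green [ 534.6 -143.7   76. ] 42.5 20.8 yaw 87.0
pink [366.4 -94.2  76. ] 29.8 7.4 yaw 33.7Traceback (most recent call last):
  File "<stdin>", line 15, in <module>
IndexError: list index out of range
```

```bash
python3 - <<'E'
from h import *
a=cv2.imread("pics/top0.png")
print(a[170:190,299:320].max(2)); print(a[183:197:1,194:212].max(2)); print(a[190,165:195])
c1=a[165:290,165:400];cv2.imwrite("pics/c1.png",cv2.resize(c1,(799,425),interpolation=cv2.INTER_CUBIC))
E
```

```text
[[154 154 155 154 156 155 155 152 156 156 156 156 156 156 156 156 159 169
  184 185 172]
 [148 148 150 149 151 149 145 133 146 149 156 149 149 149 152 156 183 227
  231 231 229]
 [152 151 150 150 150 148 128 136 133 134 165 153 149 143 149 180 225 237
  238 238 237]
 [152 153 153 148 141 152 146 155 116 115 130 139 170 163 149 160 205 234
  238 238 238]
 [154 153 150 118 132 152 196 196 111 109 112 115 130 129 134 140 164 219
  237 238 238]
 [153 153 146 118 142 180 214 152  99 107 108 108 110 109 114 116 136 183
  235 239 239]
 [151 146 115 127 157 217 218 128 111 109 110 109 108 107 109 117 158 163
  220 238 239]
 [153 145 106 150 164 226 218 117 112 110 109 108 108 107 109 134 210 166
  206 237 239]
 [149 112 104 149 171 220 157 100 108 109 108 107 107 108 113 147 220 172
  191 236 239]
 [146  94  96 146 167 217 130 109 110 108 108 108 109 111 123 182 222 171
  187 233 236]
 [146  95  93 150 165 221 129  84  79  91 106 111 108 111 137 215 219 169
  171 193 196]
 [144  98  93 150 163 208 178 124  97  87  78  80  83 108 149 219 200 159
  154 157 156]
 [151 136  95 117 154 176 218 21
[... 1482 characters left out ...]
18 108 105 107 107 105]
 [105 105 105 105 107 107 114 123 127 139 120 110 109 106 106 106 106 107]
 [109 106 106 106 107 106 106 105 107 110 107 105 106 109 107 107 106 107]
 [106 106 107 108 107 106 105 106 106 108 107 107 106 107 106 108 107 107]]
[[ 75 106 151]
 [ 76 109 153]
 [ 76 108 152]
 [ 78 110 153]
 [ 76 107 152]
 [ 75 107 153]
 [ 80 107 149]
 [100 101 109]
 [105 103 101]
 [105 104 102]
 [106 104 103]
 [104 103 102]
 [104 101 101]
 [103 102 100]
 [104 102 101]
 [105 102 101]
 [108 105 104]
 [106 103 103]
 [104 103 101]
 [103 101 101]
 [104 101 100]
 [104 101 101]
 [104 101 101]
 [105 102 102]
 [106 101 102]
 [104 101 100]
 [105 101 101]
 [103 100 100]
 [104 101 100]
 [105 101 100]]
```

View pics/c1.png

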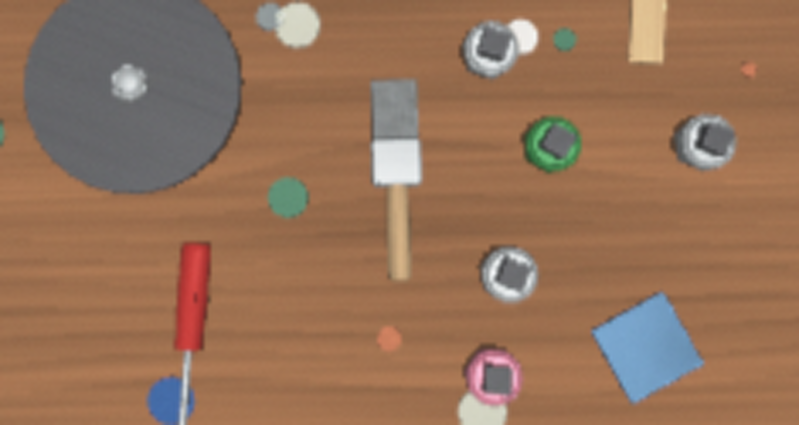

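The crop shows three plain steel sockets at crop pixels (492,45), (708,140) and (510,273). Green at (553,143) and pink at (495,378) are the look-alikes. The nut is at (128,83). Now I mask the grey square tops.

```bash
python3 - <<'E'
from h import *
a=cv2.imread("pics/top0.png").astype(np.float32);p=env.camera_params("top");S=8
for n,(x,y) in dict(A=(483,279),B=(585,322),C=(491,383)).items():
    u0,v0=int(x/1.5625)-12,int(y/1.5625)-12
    r=cv2.resize(a[v0:v0+24,u0:u0+24],None,fx=S,fy=S,interpolation=cv2.INTER_LINEAR)
    m=(r.max(2)<135)&(r.max(2)-r.min(2)<22)&(r.max(2)>98)
    m=cv2.morphologyEx(m.astype(np.uint8),cv2.MORPH_OPEN,np.ones((13,13)))
    for c in big(m)[:2]:
        b=cv2.minAreaRect(c);q=cv2.boxPoints(b)
        W=np.array([ray(p,(k[0]+.5)/S-.5+u0,(k[1]+.5)/S-.5+v0,76) for k in q])
        e=W[1]-W[0];e2=W[2]-W[1]
        print(n,b[0],W.mean(0).round(1),np.linalg.norm(e).round(1),np.linalg.norm(e2).round(1),"yaw",(np.degrees(np.arctan2(e[1],e[0]))%90).round(1))
r=cv2.resize(a[178:202,191:215].max(2),None,fx=S,fy=S,interpolation=cv2.INTER_LINEAR)
c=big(r>125)[0];M=cv2.moments(c);X=ray(p,(M['m10']/M['m00']+.5)/S-.5+191,(M['m01']/M['m00']+.5)/S-.5+178,74);print("nut",X,cv2.contourArea(c)/S/S)
W=np.array([ray(p,(k[0][0]+.5)/S-.5+191,(k[0][1]+.5)/S-.5+178,78)-X for k in c])
th=np.arctan2(W[:,1],W[:,0]);rr=np.hypot(W[:,0],W[:,1]);f=(rr*np.exp(6j*th)).mean();print("corner dir",np.degrees(np.angle(f))/6,abs(f),rr.mean())
g=a[130:250,160:250];m=(g.max(2)-g.min(2)<25)&(g.max(2)<125)
c=big(cv2.morphologyEx(m.astype(np.uint8),cv2.MORPH_OPEN,np.ones((5,5))))[0]
(x,y),(w,h),_=cv2.fitEllipse(c);print("disc",ray(p,x+160,y+130,60),w,h)
w=env.camera_params("wrist");s=env.state();print({k:np.array(v).round(3).tolist() for k,v in w.items()})
c=-np.array(w["R"]).T@np.array(w["t"]);print(c-s["ee_pos"])
E
```

```text
A (106.1165771484375, 88.01492309570312) [ 618.8 -114.5   76. ] 21.2 23.2 yaw 73.1
B (116.93587493896484, 96.42707824707031) [ 534.4 -294.7   76. ] 25.2 22.1 yaw 65.7
C (112.47946166992188, 103.61260986328125) [ 428.6 -124.7   76. ] 20.2 19.8 yaw 68.5
nut [591.0601541  183.96709373  74.        ] 90.53125
corner dir 5.9178818298080325 0.7880986495899025 14.888831224564338
disc [589.58020099 182.32302482  60.        ] 62.07326126098633 62.98374557495117
{'fx': 267.001, 'fy': 267.001, 'cx': 258.126, 'cy': 188.979, 'R': [[0.42, 0.907, -0.002], [0.879, -0.407, 0.248], [0.225, -0.106, -0.969]], 't': [-573.84, -27.628, 390.736]}
[-63.42149166  29.32964617 194.05458918]
```

{"op": "jog_arm", "data": {"steps": [0.3,-51.8,-16.2,5,0,0.3,-51.8,-16.2,5,0,0.3,-51.8,-16.2,5,0,0.3,-51.8,-16.2,5,0,0.3,-51.8,-16.2,5,0,0.3,-51.8,-16.2,5,0,0.3,-51.8,-16.2,5,0,0.3,-51.8,-16.2,5,0,0.3,-51.8,-16.2,5,0,0.3,-51.8,-16.2,5,0,0.3,-51.8,-16.2,5,0,0.3,-51.8,-16.2,5,0,0.3,-51.8,-16.2,5,0,0.3,-51.8,-16.2,5,0]}}

```text
time_s: 1.5
ee_pos: [642.5, 158.4, 140.8]
ee_rot: [-180.0, -0.1, 155.2]
force: [-0.3, -0.2, -0.1]
gripper_width: 63.5
```

```bash
python3 - <<'E'
from h import *
s=env.state();p=env.camera_params("wrist");f=env.grab_frame("wrist")[:,:,::-1].copy();cv2.imwrite("pics/w1.png",f)
np.savez("w1",R=p["R"],t=p["t"])
print(s["time_s"],s["ee_pos"],s["ee_rot"],s["gripper_width"],proj(p,[590,183,78]),proj(p,s["ee_pos"]))
E
```

```text
1.5 [642.49059759 158.40341918 140.7915306 ] [-1.79986428e+02 -7.30548871e-02  1.55237068e+02] 63.46611910857125 (np.float64(258.84181352809264), np.float64(133.60868458568365)) (np.float64(258.5780147908705), np.float64(214.27984056451993))
```

View pics/w1.png

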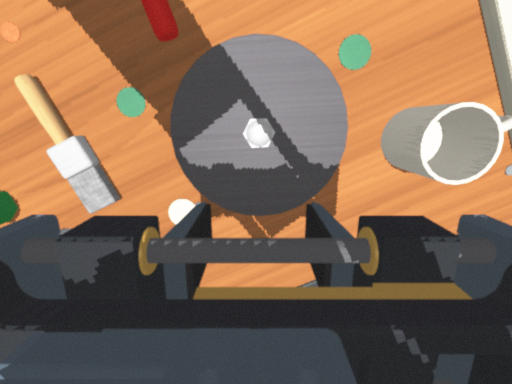

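The wrist view shows the nut at (259,133), close to the predicted pixel, with corners left and right. The disc centre is near (259,124).

```bash
python3 - <<'E'
from h import *
f=cv2.imread("pics/w1.png").astype(np.float32);p=env.camera_params("wrist");S=8
r=cv2.resize(f[113:153,239:279].max(2),None,fx=S,fy=S,interpolation=cv2.INTER_LINEAR)
print(f[133,236:284].max(1).astype(int))
for T in(130,150):
    c=big(r>T)[0];U=(c[:,0,:]+.5)/S-.5+[239,113]
    h=cv2.convexHull(c);ap=cv2.approxPolyDP(h,8,True)[:,0];
    W=np.array([ray(p,u,v,78) for u,v in U]);lo,hi=W.min(0),W.max(0)
    M=cv2.moments(c);X=ray(p,(M['m10']/M['m00']+.5)/S-.5+239,(M['m01']/M['m00']+.5)/S-.5+113,76)
    d=W-X;th=np.arctan2(d[:,1],d[:,0]);q=(np.hypot(d[:,0],d[:,1])*np.exp(6j*th)).mean()
    print(T,X,np.degrees(np.angle(q))/6,abs(q),np.hypot(d[:,0],d[:,1]).mean(),len(ap))
    B=np.array([ray(p,(u+.5)/S-.5+239,(v+.5)/S-.5+113,78) for u,v in ap]);print(B.round(1).tolist())
m=(f.max(2)-f.min(2)<40)&(f.max(2)<130);m[208:]=0
m=cv2.morphologyEx(m.astype(np.uint8),cv2.MORPH_OPEN,np.ones((7,7)));c=sorted(big(m),key=lambda c:-cv2.pointPolygonTest(c,(220,100),True))[0]
(x,y),wh,_=cv2.fitEllipse(cv2.convexHull(c));print("disc",x,y,wh,ray(p,x,y,60))
E
```

```text
[148 150 149 151 148 150 174 243 255 255 239 229 232 238 243 247 250 253
 254 254 254 255 255 255 255 254 254 252 246 226 199 151 135 139 131 137
 145 149 126  85  73  76  71  70  69  69  69  73]
130 [589.61434501 179.37475695  76.        ] 28.70146860780532 0.8712599385300096 19.177937396671137 6
[[564.7, 174.2, 78.0], [569.6, 184.6, 78.0], [580.3, 195.2, 78.0], [594.2, 197.0, 78.0], [614.0, 193.0, 78.0], [597.9, 158.2, 78.0]]
150 [587.07192029 177.80983396  76.        ] -16.6163113482048 0.6977895824961967 16.096912203157327 7
[[564.7, 174.2, 78.0], [569.2, 183.9, 78.0], [576.8, 187.0, 78.0], [593.4, 190.9, 78.0], [606.7, 190.6, 78.0], [604.1, 180.2, 78.0], [594.6, 159.8, 78.0]]
disc 221.61000061035156 127.119384765625 (98.46977233886719, 156.19435119628906) [569.28162333 151.70409163  60.        ]
```

```bash
python3 - <<'E'
from h import *
f=cv2.imread("pics/w1.png")
cv2.imwrite("pics/w1c.png",cv2.resize(f[111:155,229:289],(780,572),interpolation=cv2.INTER_CUBIC))
E
```

```text
(no output)
```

View pics/w1c.png

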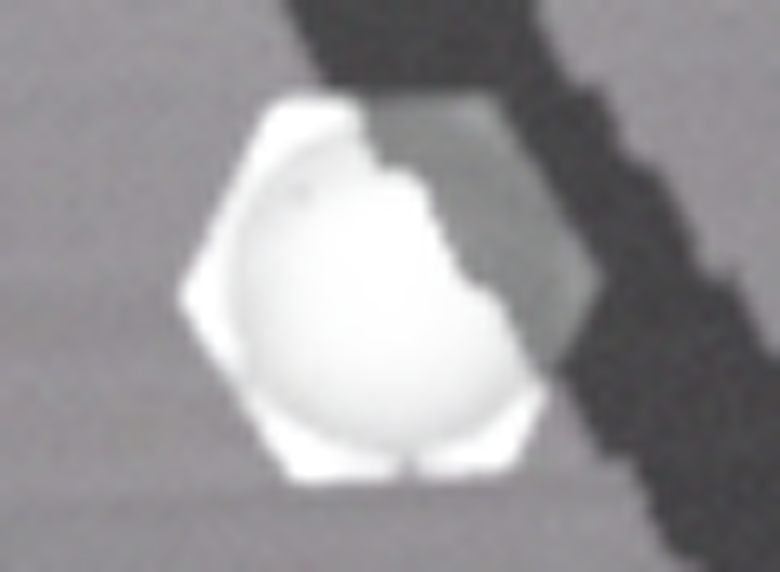

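The crop shows the nut's top face as a clear hexagon, with corners at (180,296), (275,97), (492,93), (600,275), (508,475) and (290,480). Opposite corners agree on a centre of (391,286).

```bash
python3 - <<'E'
from h import *
p=env.camera_params("wrist")
C=np.array([(180,296),(275,97),(492,93),(600,275),(508,475),(290,480)],float)
U=(C+.5)/13-.5+[229,111]
W=np.array([ray(p,u,v,78) for u,v in U]);X=W.mean(0);d=W-X
print(X,np.hypot(d[:,0],d[:,1]).round(1),(np.degrees(np.arctan2(d[:,1],d[:,0]))%60).round(1))
for A,n in(((618.8,-114.5),'A'),((534.4,-294.7),'B'),((428.6,-124.7),'C')): print(n,proj(p,[*A,76]))
E
```

```text
[589.09965004 183.45609282  78.        ] [15.3 15.7 15.5 15.2 16.  15.7] [7.4 7.1 7.3 8.6 7.8 7.1]
A (np.float64(22.11696923954449), np.float64(274.54346126785623))
B (np.float64(-160.52681489232384), np.float64(273.5926775038024))
C (np.float64(-112.3723108806966), np.float64(114.39622134887986))
```

{"op": "jog_arm", "data": {"steps": [0.3,-14.6,-25,2,-7.8,0.3,-14.6,-25,2,-7.8,0.3,-14.6,-25,2,-7.8,0.3,-14.6,-25,2,-7.8,0.3,-14.6,-25,2,-7.8,0.3,-14.6,-25,2,-7.8,0.3,-14.6,-25,2,-7.8,0.3,-14.6,-25,2,-7.8,0.3,-14.6,-25,2,-7.8]}}

```text
time_s: 2.45
ee_pos: [671.0, -128.5, 121.5]
ee_rot: [180.0, 0.0, 163.1]
force: [-0.1, -0.6, -0.1]
gripper_width: 64.1
```

```bash
cat > look.py <<'E'
from h import *
import sys
n=sys.argv[1];ax,ay=map(float,sys.argv[2:4])
s=env.state();p=env.camera_params("wrist");f=env.grab_frame("wrist")[:,:,::-1].copy();cv2.imwrite(f"pics/{n}.png",f)
print(s["time_s"],s["ee_pos"].round(2),s["ee_rot"].round(2),s["gripper_width"])
u,v=proj(p,[ax,ay,76]);print("pred",u,v);u0,v0=int(u)-40,int(v)-40
g=cv2.resize(f[v0:v0+80,u0:u0+80].astype(np.float32),None,fx=4,fy=4,interpolation=cv2.INTER_LINEAR)
print(f[int(v),u0:u0+80:2].max(1))
np.save("g.npy",g);cv2.imwrite(f"pics/{n}c.png",cv2.resize(f[v0:v0+80,u0:u0+80],None,fx=7,fy=7,interpolation=cv2.INTER_CUBIC));print(u0,v0)
E
python3 look.py A1 618.8 -114.5
```

```text
2.45 [ 671.02 -128.47  121.46] [179.96   0.   163.11] 64.09951143962073
pred 256.408708682416 139.06110046611803
[217 195 113 103 104 106 105 123 151 203 220 253 254 154 147 146 142 145
 144 142 147 147 144 145 142 196 253 252 203 198 208 214 216 217 219 219
 218 220 215 217]
216 99
```

View pics/A1c.png

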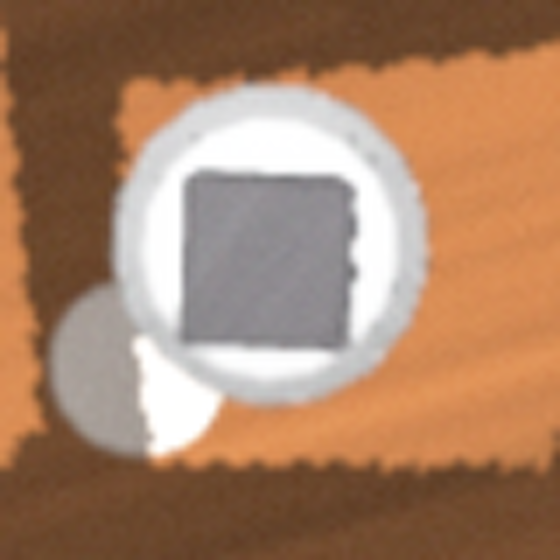

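The crop shows steel socket A, its square top at crop (184,174) to (350,348), almost aligned with the tool. I'll measure it automatically.

```bash
cat > sq.py <<'E'
from h import *
import sys
n=sys.argv[1];z=float(sys.argv[2]);u,v=map(float,sys.argv[3:5])
f=cv2.imread(f"pics/{n}.png").astype(np.float32);p=env.camera_params("wrist");s=env.state();S=6
u0,v0=int(u)-30,int(v)-30
g=cv2.resize(f[v0:v0+60,u0:u0+60],None,fx=S,fy=S,interpolation=cv2.INTER_LINEAR)
m=((g.max(2)<190)&(g.max(2)>55)&(g.max(2)-g.min(2)<35)).astype(np.uint8)
m=cv2.morphologyEx(m,cv2.MORPH_OPEN,np.ones((21,21)))
k=cv2.connectedComponents(m)[1];c=big(k==k[180,180])[0]
b=cv2.minAreaRect(c);q=cv2.boxPoints(b)
W=np.array([ray(p,(a+.5)/S-.5+u0,(d+.5)/S-.5+v0,z) for a,d in q]);e=W[1]-W[0];e2=W[2]-W[1];X=W.mean(0)
print("sq",X.round(1),np.linalg.norm(e).round(1),np.linalg.norm(e2).round(1),"yaw",(np.degrees(np.arctan2(e[1],e[0]))%90).round(1))
y=np.radians(s["ee_rot"][2]);d=X[:2]-s["ee_pos"][:2]
print("tool dx,dy mm",(d@[np.cos(y),np.sin(y)]).round(1),(d@[np.sin(y),-np.cos(y)]).round(1),"yaw tool",s["ee_rot"][2])
E
python3 sq.py A1 76 254 136
```

```text
sq [ 615.6 -115.8   76. ] 21.7 21.4 yaw 70.2
tool dx,dy mm 56.7 -4.1 yaw tool 163.14094653763664
```

{"op": "jog_arm", "data": {"steps": [0.3,5.7,-0.2,2,2.9,0.3,5.7,-0.2,2,2.9,0.3,5.7,-0.2,2,2.9,0.3,5.7,-0.2,2,2.9,0.3,5.7,-0.2,2,2.9]}}

```text
time_s: 3.0
ee_pos: [618.3, -115.7, 102.3]
ee_rot: [180.0, 0.2, 160.2]
force: [-1.4, 0.3, -1.1]
gripper_width: 63.8
```

```bash
python3 look.py A2 615.6 -115.8; python3 - <<'E'
from h import *
print(env.state()["ee_pos"])
f=cv2.imread("pics/A2.png");cv2.imwrite("pics/A2c.png",f[120:290,150:370].repeat(3,0).repeat(3,1))
E
python3 sq.py A2 76 258 215
```

```text
3.0 [ 618.3  -115.69  102.3 ] [179.97   0.21 160.16] 63.82302068949613
pred 257.30875206301044 201.1137394450883
[112 109 110 111 125 170 175 171 167 170 152 127 128 127  76  72  68  65
  68  67  69  66  67  72  69  71  83 126 126 123 121 113 117 116 116 116
 111 112 110 108]
217 161
[ 618.06422257 -115.80902326  102.02930888]
sq [ 624.8 -119.2   76. ] 50.7 49.4 yaw 70.1
tool dx,dy mm -7.4 -0.9 yaw tool 160.14151865112393
```

View pics/A2c.png

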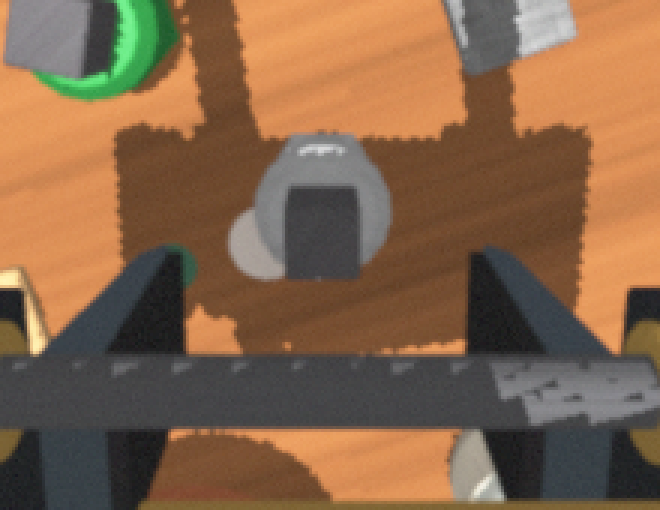

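Close view: the square top centres at (257,201), exactly where predicted. The barrel's far edge is a flat across the tool's x, so A's bore is aligned with tool yaw (mod 60), and the nut needs only about a 3° turn. Descending to grip.

{"op": "jog_arm", "data": {"steps": [0.3,0,0,2,0,0.3,0,0,4,0,0.3,0,0,5,0,0.3,0,0,5,0,0.3,0,0,5,0,1,0,0,5,0,1,0,0,5,0,1,0,0,5,0,1,0,0,5,0,1,0,0,5,0,1,0,0,5,0,1,0,0,5,0], "force": 35}}

```text
time_s: 4.25
ee_pos: [616.0, -115.8, 51.1]
ee_rot: [-180.0, 0.0, 160.1]
force: [-0.9, -0.3, 1.2]
gripper_width: 20.5
```

{"op": "jog_arm", "data": {"steps": [1,0,0,-3,0,1,0,0,-7,0,1,0,0,-10,0,1,2,5,-10.5,1,1,5,10,-10.5,2,1,7,15,-10.5,2.7,1,9.5,20,-10.5,2.7,1,11.5,25,-10.5,2.7,1,12.7,27.25,-10.5,2.7,1,12.7,27.25,-10.5,2.7,1,12.7,27.25,-10.5,2.7,1,12.7,27.25,-10.5,2.7,1,12.7,27.25,-10.5,2.7]}}

```text
time_s: 5.55
ee_pos: [589.5, 182.2, 155.8]
ee_rot: [-180.0, -0.0, 157.3]
force: [-0.0, -0.5, -2.2]
gripper_width: 20.5
```

```bash
python3 - <<'E'
from h import *
p=env.camera_params("wrist");f=env.grab_frame("wrist")[:,:,::-1];s=env.state()
print(s["time_s"],s["ee_pos"].round(2),s["ee_rot"].round(2),s["force"].round(1),s["gripper_width"])
y=np.radians(s["ee_rot"][2]);print("nut in tool",(np.array([589.1,183.5])-s["ee_pos"][:2])@np.array([[np.cos(y),np.sin(y)],[np.sin(y),-np.cos(y)]]).T)
print("tcp px",proj(p,s["ee_pos"]+[0,0,26]))
cv2.imwrite("pics/A3c.png",cv2.resize(f[130:260,170:350],(792,572),interpolation=cv2.INTER_CUBIC))
E
```

```text
5.6 [589.58 182.18 155.97] [-1.7998e+02 -1.0000e-02  1.5728e+02] [ 0.2  0.2 -2.4] 20.387216142597023
nut in tool [0.95359241 1.03592144]
tcp px (np.float64(258.70413768124337), np.float64(227.60212384066634))
```

View pics/A3c.png

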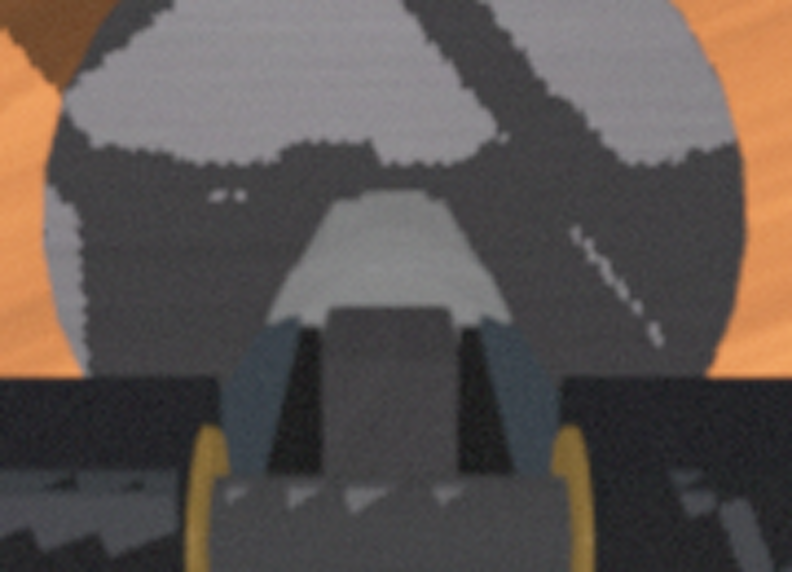

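{"op": "jog_arm", "data": {"steps": [1,0.05,0.1,1,0,1,0.05,0.1,1.8,0,1,0.05,0.1,2,0,1,0.05,0.1,2.2,0,1,0.05,0.1,2.4,0,1,0.05,0.1,2.6,0,1,0.05,0.1,2.8,0,1,0.05,0.1,2.8,0]}}

```text
time_s: 6.4
ee_pos: [591.0, 185.1, 132.0]
ee_rot: [179.8, 0.3, 157.4]
force: [-2.4, 0.1, 12.0]
gripper_width: 20.3
```

{"op": "jog_arm", "data": {"steps": [1,-0.05,0.15,0.15,0,1,-0.05,0.15,0.3,0,1,-0.05,0.15,0.3,0,1,-0.05,0.15,0.3,0]}}

```text
time_s: 6.8
ee_pos: [592.9, 186.5, 131.4]
ee_rot: [179.7, 0.4, 157.4]
force: [-3.5, -1.7, 21.8]
gripper_width: 20.5
```

{"op": "jog_arm", "data": {"steps": [1,0,0,-0.8,0,1,0.15,-0.25,-0.8,0,1,0.15,-0.25,-0.8,0,1,0.15,-0.25,-0.5,0,1,0.15,-0.25,-0.3,0,1,0.15,-0.25,-0.1,0,1,0.15,-0.25,-0.1,0]}}

```text
time_s: 7.5
ee_pos: [591.5, 185.2, 131.2]
ee_rot: [179.6, 0.5, 157.4]
force: [-0.6, -1.0, 20.9]
gripper_width: 20.5
```

Socket A stops about 20.5 mm above the disc with 21 N of push and no side force, so its bore is too small. Taking it back to its own spot.

{"op": "jog_arm", "data": {"steps": [1,0,0,-3,0,1,0,0,-3,0,1,-14.1,-26.6,-3,-2.7,1,-14.1,-26.6,-3,-2.7,1,-14.1,-26.6,-3,-2.7,1,-14.1,-26.6,-3,-2.7,1,-14.1,-26.6,-3,-2.7,1,-14.1,-26.6,-3,-2.7,1,-14.1,-26.6,-3,-2.7,1,-14.1,-26.6,-3,-2.7,1,-14.1,-26.6,0,-2.7,1,-14.1,-26.6,3,-2.7,1,-14.1,-26.6,5.5,-2.7,1,-14.1,-26.6,6.8,-2.7,1,-14.1,-26.6,7.2,-2.7,1,-14.1,-26.6,7.4,-2.7,1,-14.1,-26.6,7.4,-2.7,1,-14.1,-26.6,7.4,-2.7]}}

```text
time_s: 9.3
ee_pos: [616.9, -115.5, 53.3]
ee_rot: [180.0, 0.1, 160.1]
force: [0.0, -0.1, -1.8]
gripper_width: 20.5
```

{"op": "jog_arm", "data": {"steps": [1,0,0,0.1,0,1,0,0,0.15,0,1,0,0,0.15,0]}}

```text
time_s: 9.6
ee_pos: [616.4, -115.7, 51.3]
ee_rot: [180.0, 0.1, 160.1]
force: [0.1, 0.6, 0.8]
gripper_width: 20.6
```

{"op": "jog_arm", "data": {"steps": [0.3,0,0,0.15,0,0.3,0,0,0.15,0,0.3,0,0,0.15,0,0.3,0,0,0.15,0,0.3,0,0,-2,0,0.3,0,0,-5,0,0.3,0,0,-7,0,0.3,12,-7.6,-7,2.2,0.3,12,-7.6,-7,2.2,0.3,12,-7.6,-7,2.2,0.3,12,-7.6,-7,2.2,0.3,12,-7.6,-7,2.2,0.3,12,-7.6,-7,2.2,0.3,12,-7.6,-7,2.2]}}

```text
time_s: 11.0
ee_pos: [478.7, -146.0, 120.6]
ee_rot: [180.0, 0.1, 157.9]
force: [0.1, -0.1, -0.5]
gripper_width: 63.9
```

```bash
python3 look.py C1 426 -126|grep -v '\[ *[0-9]* [0-9]* [0-9]* [0-9]* [0-9]*'; python3 - <<'E'
from h import *
p=env.camera_params("top");f=env.grab_frame("top")[:,:,::-1]
g=f[150:290,290:400];cv2.imwrite("pics/t2.png",cv2.resize(g,(440,560),interpolation=cv2.INTER_CUBIC))
c=cv2.imread("pics/C1c.png");t=cv2.imread("pics/t2.png")
w=cv2.resize(cv2.imread("pics/C1.png"),None,fx=.7,fy=.7);h=np.zeros((560,798,3),np.uint8);h[:,:440]=t;h[:269,440:]=w;h[275:275+285,440:725]=cv2.resize(c,(285,285));cv2.imwrite("pics/v2.png",h)
E
python3 sq.py C1 76 257 138
```

```text
11.0 [ 478.69 -146.03  120.56] [1.7998e+02 5.0000e-02 1.5794e+02] 63.85367613733089
pred 257.08652074299664 136.35001721184452
 148 146 143 145 144 147 149 145 150 253 254 251 208 204 206 208 211 209
 211 209 210 208]
217 96
sq [ 426.2 -125.4   76. ] 21.9 21.1 yaw 66.1
tool dx,dy mm 56.0 -0.5 yaw tool 157.94176585704554
```

View pics/v2.png

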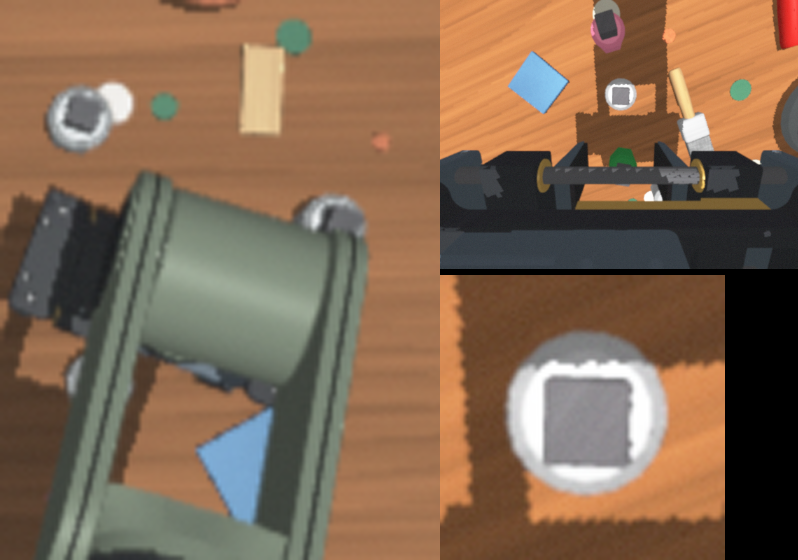

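A stands upright again at (80,118) of the left panel. C's square (585,420 in the crop) measures 21.9 x 21.1 mm at (426.2,-125.4), matching 22 mm, with yaw 66.1.

{"op": "jog_arm", "data": {"steps": [0.3,5.5,0.05,1,1.9,0.3,5.5,0.05,2,1.9,0.3,5.5,0.05,2.5,1.9,0.3,5.5,0.05,2.5,1.9,0.3,5.5,0.05,4.5,1.9,0.3,5.5,0.05,6,1.9,0.3,5.5,0.05,6.8,1.9,0.3,5.5,0.05,7,1.9,0.3,5.5,0.05,7,1.9,0.3,5.5,0.05,7,1.9,1,5.5,0.05,7,1.9,1,5.5,0.05,7,1.9,1,5.5,0.05,7,1.9,1,5.5,0.05,7,1.9,1,5.5,0.05,7,1.9,1,5.5,0.05,7,1.9]}}

```text
time_s: 12.7
ee_pos: [426.4, -125.0, 50.5]
ee_rot: [-180.0, 0.0, 156.0]
force: [-0.6, 0.7, 0.7]
gripper_width: 20.6
```

{"op": "jog_arm", "data": {"steps": [1,0,0,-3,0,1,0,0,-7,0,1,0,0,-10,0,1,-0.5,5,-10.3,0,1,-0.8,10,-10.3,-1.4,1,-1.1,15,-10.3,-1.4,1,-1.5,20,-10.3,-1.4,1,-1.8,25,-10.3,-1.4,1,-2.1,30,-10.3,-1.4,1,-2.4,34.9,-10.3,-1.4,1,-2.4,34.9,-10.3,-1.4,1,-2.4,34.9,-10.3,-1.4,1,-2.4,34.9,-10.3,-1.4,1,-2.4,34.9,-10.3,-1.4,1,-2.4,34.9,-10.3,-1.4,1,-2.4,34.9,-10.3,-1.4]}}

```text
time_s: 14.3
ee_pos: [590.2, 183.3, 153.9]
ee_rot: [180.0, 0.0, 157.3]
force: [0.3, -0.4, -2.2]
gripper_width: 20.8
```

{"op": "jog_arm", "data": {"steps": [1,0,0.05,0.8,0,1,0,0.05,1.5,0,1,0,0.05,1.7,0,1,0,0.05,1.9,0,1,0,0.05,2.1,0,1,0,0.05,2.3,0,1,0,0.05,2.5,0,1,0,0.05,2.6,0,1,0,0.05,2.6,0]}}

```text
time_s: 15.2
ee_pos: [591.0, 184.6, 128.4]
ee_rot: [180.0, 0.1, 157.4]
force: [-1.0, -1.2, 1.2]
gripper_width: 20.8
```

{"op": "jog_arm", "data": {"steps": [1,0,0,0.2,0,1,0,0,0.4,0,1,0,0,0.6,0,1,0,0,0.6,0]}}

```text
time_s: 15.6
ee_pos: [589.8, 184.4, 120.4]
ee_rot: [-179.9, -0.1, 157.4]
force: [-1.5, 0.1, -3.3]
gripper_width: 20.8
```

C dropped past the dome and is sliding down over the nut. Seating it.

{"op": "jog_arm", "data": {"steps": [1,0,0,0.3,0,1,0,0,0.6,0,1,0,0,0.9,0,1,0,0,1.1,0,1,0,0,1.15,0,1,0,0,1.15,0,1,0,0,1.15,0]}}

```text
time_s: 16.3
ee_pos: [590.3, 184.6, 110.8]
ee_rot: [180.0, -0.0, 157.4]
force: [-5.5, -1.7, 4.9]
gripper_width: 20.9
```

{"op": "jog_arm", "data": {"steps": [1,0.06,-0.03,0,0,1,0.06,-0.03,0,0,1,0.06,-0.03,0,0,1,0.06,-0.03,0,0,1,0.06,-0.03,0,0]}}

```text
time_s: 16.8
ee_pos: [590.2, 184.7, 110.7]
ee_rot: [180.0, 0.0, 157.4]
force: [-3.2, -1.1, 6.0]
gripper_width: 20.7
```

```bash
python3 - <<'E'
from h import *
s=env.state();print(s["ee_pos"].round(2),s["ee_rot"].round(2),s["force"].round(1),s["gripper_width"])
a=env.grab_frame("top")[:,:,::-1];b=env.grab_frame("side")[:,:,::-1]
h=np.zeros((600,798,3),np.uint8);h[:300,:398]=cv2.resize(a,(398,300));h[:300,400:]=cv2.resize(b,(398,300))
h[302:600,:400]=cv2.resize(a[150:290,260:448],(400,298));h[302:600,402:798]=cv2.resize(b[110:230,190:350],(396,298));cv2.imwrite("pics/end.png",h)
E
```

```text
[590.18 184.65 110.75] [1.7996e+02 5.0000e-02 1.5740e+02] [-3.2 -1.1  6. ] 20.730279521005777
```

View pics/end.png

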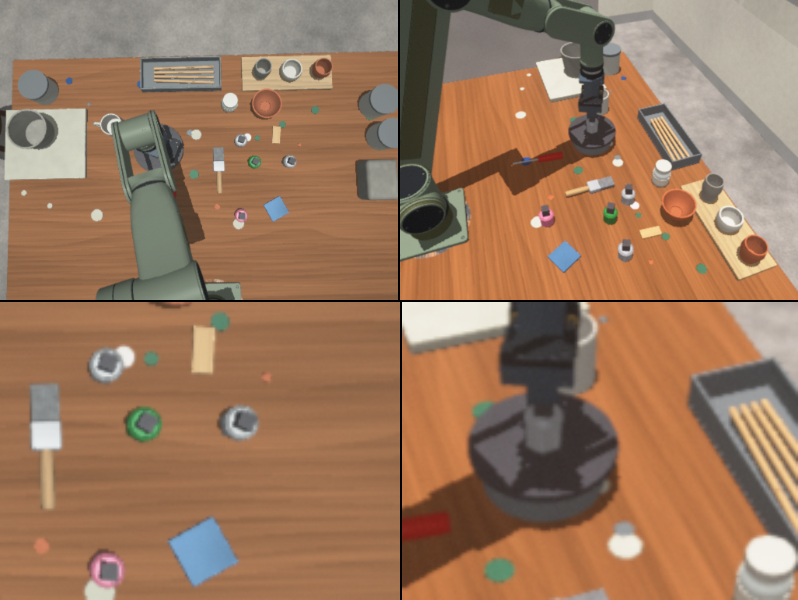

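The picture shows socket C down on the disc in the fingers (543,440). A stands at (105,362) and B at (240,422), both upright, and the bystanders are where they were. Handing in.

```bash
python3 -c "
from workcell import env
print(env.job_done())"
```

```text
the job is handed in; nothing more can be done
None
```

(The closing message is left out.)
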